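Set the drip rate and open the water at a pour-over bar

TASK

Get the brew-water line on the counter ready: turn the thin rod lever until it points along the dark pointer tab on the white dial, while the water is still shut off, and only then swing the flat shut-off lever open all the way to its stop, so that it lies along the pipe. The squat steel canister stands in the way of the shut-off lever: slide it clear, keeping it upright on the counter and off the water line. Leave the pointer tab where it is, do not move or knock over the mug, dripper or grinder, and let go of everything at the end.

Things in the scene. Friction and masses are not known exactly. Their poses are not given: they have to be found in the camera images.
- station: The fixed water line. Origin on the counter under the pipe; y runs along the pipe (24 mm thick, centre 35 mm high), -x faces the robot. Drip valve at y 110, shut-off at y -90 mm (blocks 50 x 50, 55 mm high). At y -250 the pipe turns to +x to a white filter (radius 48, 170 mm tall, at x 190); at the drip valve it turns to +x to a swan-neck spout (235 mm tall, x 150 to 235).
- drip (a joint): Angle of the drip lever: a round steel rod 12 mm thick with a 22 mm ball end, reaching 125 mm from a vertical axis over the white dial (radius 60 mm, top 55 mm high); rod centre 69 mm above the counter. 0: points to the station's -x; grows clockwise seen from above, to 2.2 rad (at 1.57: station's +y). Stays where it is left; about 1.5 N at the end moves it.
- drip_axis (a point): Point on the drip lever's vertical axis, 69 mm above the counter. The lever points along this point's -x.
- drip_tip (a point): Outer end of the drip lever's ball, 125 mm from the axis; the lever points along this point's -x.
- marker (a joint): Angle of the dark pointer tab, measured as that of the drip lever about the same axis: the lever lies over the tab when the two are equal. The tab lies on the dial beneath the lever, 10 mm wide, top 58 mm above the counter (5 mm below the rod), from 40 to 86 mm from the axis.
- marker_tip (a point): Outer point of the pointer tab, 86 mm from the drip axis, 57 mm high; the tab points along this point's -x.
- shutoff (a joint): Angle of the shut-off lever: a flat steel bar 24 mm wide, 14 mm thick (62 to 76 mm above the counter), reaching 120 mm from its vertical axis. 0: shut, points to the station's -x, across the pipe; grows counter-clockwise seen from above to its stop at 1.571 rad: open, points to the station's -y, above the pipe. Stays where it is left.
- shutoff_axis (a point): Point on the shut-off lever's vertical axis, 69 mm above the counter.
- shutoff_tip (a point): Outer end of the shut-off lever, 120 mm from its axis, 69 mm high; the lever points along this point's -x.
- canister: Loose squat steel canister with screw-top lid, diameter 100 mm, 84 mm tall, about 0.3 kg, too wide for most grippers. Stands beside the shut-off lever, in its swing. Origin: centre of its underside, z up.
- mug: Loose stoneware mug, diameter 82 mm, 85 mm tall, handle reaching about 35 mm further at its +y. Origin: centre of its underside. Must not be disturbed.
- dripper: Loose white ceramic cone dripper, diameter 116 mm at the rim, 100 mm at the foot, 85 mm tall, handle to 72 mm at its +y. Origin: centre of its underside. Must not be disturbed.
- grinder: Loose steel hand grinder, diameter 53 mm, 193 mm tall with its crank (reaching 97 mm to its +x at the top). Stands beyond the water line. Origin: centre of its underside. Must not be disturbed.
Things that resemble listed ones, but are neither listed nor needed, are in the scene too. Leave any green or purple look-alike of the canister alone.

How it is judged:
By the outcome, as a careful person would: the job done as asked, in the order asked, and still so for the second after the job is handed in, with the robot touching nothing.
It also fails if it takes over 61 s, if anything falls off the work surface, if the arm or the gripper's body presses on something with over 40 N, if the wrist force passes 120 N, or if a joint passes its speed limit or range.

ROBOT

A 7-joint arm with a two-finger parallel gripper is mounted at the origin on the work surface. World frame = base frame: x ahead of the robot, y to its left, z up, the work surface at z = 0. Lengths are in m, angles in rad, forces in N, time in s.
With the tool pointing down it reaches from about 0.4 to 0.85 m from the base axis. Payload 4.5 kg.
Tool frame: the origin (TCP) lies at the very end of the fingers, on their centre line; the grasp point (between the pads) lies 19 mm behind it; z points along the fingers, y is the line along which they close (so a half turn about z gives the same grasp; the last joint's range is limited). The gripper opens to 88 mm and grips with 3 to 60 N. Pads are 18 mm wide; open, the fingers measure 123 mm over their backs; the gripper's body (75 mm by 187 mm) begins 45 mm behind the grasp point.
Start: joints at [1.233, 0.689, -0.195, 1.565, 0.157, 0.902, -0.215], TCP at [0.227, -0.582, 0.239] pointing down, gripper open.
Joint ranges: [-3.01, 3.01], [-0.46, 2.08], [-1.47, 1.51], [0.13, 2.56], [-1, 4.14], [0.04, 2.09], [-2.66, 2.66]. Speed limits (rad/s): [2.57, 2.57, 3.14, 3.14, 3.14, 3.14, 3.14].

INTERFACE

Orientations are given as a rotation vector (axis times angle).
In Python, from plant import env gives the robot as it stands.
- The arm moves only by the tool drive_tool, never from a script. Its argument "motion" is a list of rows, each a list of 3 entries, a list of its own where there are three numbers: the shift along the tool's x, y, z in mm, then the turn, a rotation vector about the tool's x, y, z in degrees, then the finger opening in mm, from 0 to 88.1. In form: [[[x, y, z], [ax, ay, az], hand], ...]. A call has exactly 8 rows; each row shifts and turns the commanded pose from where the row before left it, along the tool's axes as they then stand; what a row does not reach is not made up. A row lasts 1/12 s, in which the tool goes at most 41.7 mm and 7.16 degrees, less where a joint would pass 70% of its speed; a pose out of reach is approached as far as the arm can. A call with a gripper value outside its range is refused whole. The fingers move at their own pace and stop on an object; "force" is the grip in N (left out, the last holds). Time passes only in rows, so rows that do not move let the fingers close, or fill a call up. It gives the time, the measured TCP pose, the force, the opening and the grip force at its end, in the units of the state.
- env.get_obs(): the state, without advancing time (a new reading comes with each control period).
- env.capture(name): name is "side" or "top" or "wrist"; returns a dict with "img" (400x640x3 uint8, red, green, blue), "fx", "fy", "cx", "cy" (pixels), "world_to_cam" (4x4, takes a point from world to camera coordinates). Camera axes: x right, y down, z forward; pixel columns grow to the right and rows downward; lengths in m; the calibration is good to about 2 mm. A picture is of the moment at which its call begins. There is no depth.
- env.close_job(): hands the job in; it is judged then, once.
The state is a dict: "time": time; "joints": joint angles; "joint_velocities": joint speeds; "tau": joint torques, N m; "eef_pos": TCP position; "orientation": TCP orientation; "ft_force": force on the tool from outside, world axes, zero at the start; "ft_torque": the same for the moment, N m; "grip_width": opening from 0.0 (shut) to 1.0 (fully open); "grip_force": force on a finger pad.
Only numpy, scipy, OpenCV 4.12 (cv2) and the standard library are available. Lean on these libraries where they do the work, as an engineer would, in place of code of your own. Each camera call takes 0.05 s, during which the arm holds its last target. There are 200 camera calls.

## Working session

There is one attempt and no reset: what is moved stays moved. The work goes in short steps, Python scripts to look and compute and a tool call to move; the robot and the scene stay as the last step left them, time stands still between calls to the robot, and variables do not carry over. Pictures are saved under pics/ and viewed, at most 10 in all, crops included, and the job is handed in when it is done.

Besides the shell and the picture viewer there is one more tool, called in YAML: its name, and indented under it one key for each argument. drive_tool: Moves the arm, as the interface text tells. Its arguments: {"type":"object","properties":{"motion":{"type":"array","items":{"type":"array"}},"force":{"type":"number"}},"required":["motion"]}

```bash
mkdir -p pics
cat > h.py <<'E'
import numpy as np, cv2
from plant import env
from scipy.spatial.transform import Rotation as R
def ray(c,u,v,z):
    T=np.array(c["world_to_cam"]); Rm=T[:3,:3]; o=-Rm.T@T[:3,3]
    d=Rm.T@np.array([(u-c["cx"])/c["fx"],(v-c["cy"])/c["fy"],1]); return o+d*(z-o[2])/d[2]
def proj(c,p):
    T=np.array(c["world_to_cam"]); q=T[:3,:3]@np.array(p)+T[:3,3]
    return np.array([c["fx"]*q[0]/q[2]+c["cx"],c["fy"]*q[1]/q[2]+c["cy"]])
def save(c,n): cv2.imwrite(f"pics/{n}.png",c["img"][:,:,::-1])
E
python3 - <<'E'
from h import *
o=env.get_obs();print(o["eef_pos"],o["orientation"],R.from_rotvec(o["orientation"]).as_matrix().round(3),o["grip_width"])
for n in ["top","side"]:
    c=env.capture(n);save(c,n+"0");T=np.array(c["world_to_cam"]);print(n,-T[:3,:3].T@T[:3,3],T[:3,:3].round(2),c["fx"])
    np.save(n+"0.npy",c,allow_pickle=True)
E
```

```text
[ 0.22679237 -0.58173308  0.23791667] [-3.08570368e+00 -5.80487097e-01  7.26217182e-04] [[ 0.932  0.363 -0.001]
 [ 0.363 -0.932  0.002]
 [-0.    -0.002 -1.   ]] 1.0015231482763076
top [ 0.31712029 -0.12146263  1.20710959] [[-0.08 -1.    0.  ]
 [-0.97  0.08 -0.22]
 [ 0.21 -0.02 -0.98]] 481.4403665736925
side [0.21083521 0.56912171 0.95005207] [[-0.89 -0.45  0.01]
 [-0.35  0.66 -0.66]
 [ 0.29 -0.6  -0.75]] 499.0945549871037
```

View pics/top0.png

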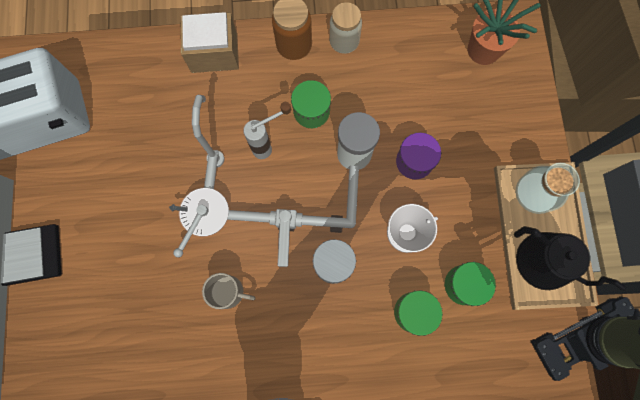

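View pics/side0.png

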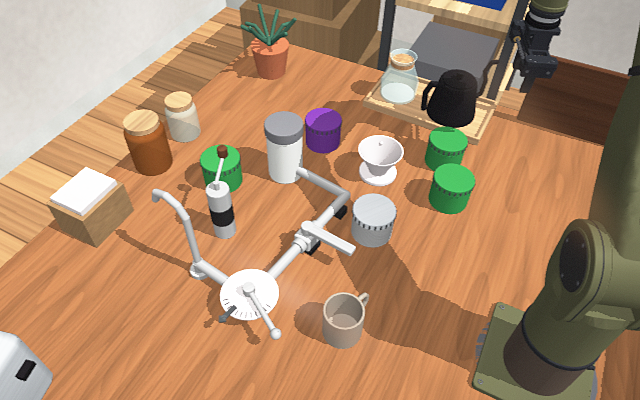

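The top view shows the dial at about (204,212), the drip ball at (178,253), the dark tab at (175,208), the shut-off lever from (286,218) to (283,266), the canister at (335,261), the mug at (221,291) and the dripper at (413,228). I'll zoom in and measure.

Run:
```python
from h import *
t=np.load("top0.npy",allow_pickle=True).item(); s=np.load("side0.npy",allow_pickle=True).item()
a=cv2.resize(t["img"][180:320,160:300],None,fx=4,fy=4,interpolation=2)[:,:,::-1][:,:400]
b=cv2.resize(s["img"][260:345,205:290],None,fx=4.7,fy=4.7,interpolation=2)[:,:,::-1]
a=cv2.resize(t["img"][190:275,162:222],None,fx=6,fy=6,interpolation=2)[:,:,::-1]
b=cv2.resize(s["img"][262:347,210:282],None,fx=6,fy=6,interpolation=2)[:,:,::-1]
cv2.imwrite("pics/crop0.png",np.hstack([a,b]))
for n,u,v,z in [("dial",204,212,.055),("drip tip",178,253,.069),("tab",170,208,.057),("so axis",286,218,.07),("so tip",283,266,.076),("can",335,261,.084),("mug",221,291,.085),("dripper",413,228,.085),("elbow",350,223,.035),("grinder",255,130,.17),("filter",358,132,.17)]:
    print(n,ray(t,u,v,z)[:2].round(4))
```

```text
dial [0.562  0.1468]
drip tip [0.4652 0.2075]
tab [0.5781 0.2286]
so axis [ 0.5284 -0.0522]
so tip [ 0.4143 -0.0383]
can [ 0.4155 -0.1601]
mug [0.3681 0.1061]
dripper [ 0.4778 -0.3499]
elbow [ 0.5098 -0.2066]
grinder [ 0.7186 -0.0009]
filter [ 0.6951 -0.2344]
```

View pics/crop0.png

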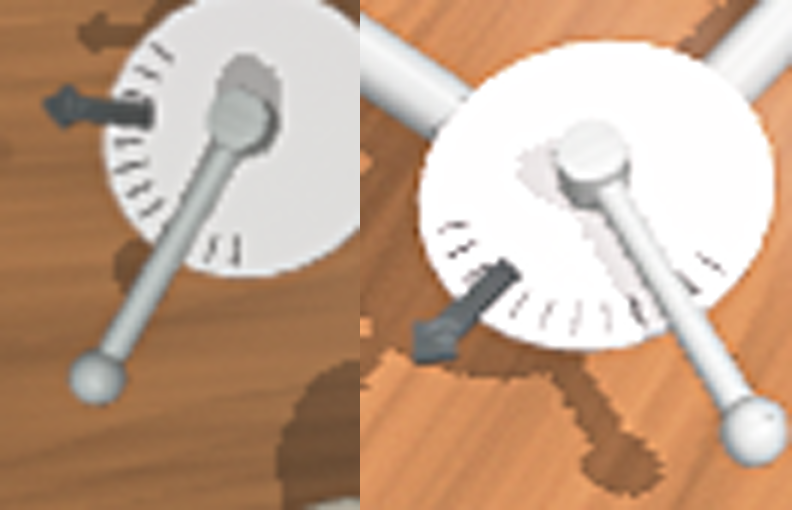

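The crop shows the tab from (187.3,208.8) to its tip (169.5,207.3), the ball at (178.2,252.8) in top, and the corresponding tab and ball in side. I'll measure these in both views.

```bash
cat > m.py <<'E'
from h import *
from scipy.optimize import least_squares
def dial(c,u,v,guess):
    h=cv2.cvtColor(c["img"],cv2.COLOR_RGB2HSV); m=((h[:,:,1]<40)&(h[:,:,2]>100)).astype(np.uint8)
    w=np.zeros_like(m); cv2.circle(w,(u,v),48,1,-1); m&=w
    m=cv2.morphologyEx(m,cv2.MORPH_OPEN,np.ones((13,13)))
    k=max(cv2.findContours(m,0,cv2.CHAIN_APPROX_NONE)[0],key=cv2.contourArea)[:,0]
    P=np.array([ray(c,a,b,.055)[:2] for a,b in k])
    r=least_squares(lambda x:np.hypot(*(P-x[:2]).T)-x[2],[*guess,.06],loss="soft_l1",f_scale=.001)
    return r.x
def ang(p,q,ex,ey):  # direction p->q as lever angle, 0=-x, pi/2=+y
    d=q-p; return np.arctan2(d@ey,-(d@ex))
E
python3 - <<'E'
from m import *
t=np.load("top0.npy",allow_pickle=True).item(); s=np.load("side0.npy",allow_pickle=True).item()
A=(dial(t,204,212,(.56,.147)),dial(s,249,293,(.56,.147)));print("dial",A)
ax=(A[0][:2]+A[1][:2])/2
S=lambda u,v:(210+u/6,262+v/6)
T=lambda u,v:(162+u/6,190+v/6)
pts={"tabtip":(T(45,104),S(420,0) if 0 else S(433-360-8+0,352),.057),"tabin":(T(152,113),S(508-360,268),.058),"ball":(T(97,377),S(752-360,430),.069)}
for n,(a,b,z) in pts.items():
    p=ray(t,*a,z)[:2];q=ray(s,*b,z)[:2];print(n,p.round(4),q.round(4),"r",np.hypot(*(p-ax)).round(4),np.hypot(*(q-ax)).round(4),"dir",np.degrees([np.arctan2(*(x-ax)[::-1]) for x in(p,q)]).round(1))
# shutoff, canister
for c,n,sp in ((t,"top",(285,245)),(s,"side",(335,238))):
    h=cv2.cvtColor(c["img"],cv2.COLOR_RGB2HSV); m=((h[:,:,1]<45)&(h[:,:,2]>110)).astype(np.uint8)
    nn,l,st,ce=cv2.connectedComponentsWithStats(m)
    for i in range(1,nn):
        if st[i,4]>250: print(n,st[i],ce[i].round(1))
    cv2.imwrite(f"pics/m_{n}.png",m*255)
a=cv2.resize(t["img"][195:295,262:372],None,fx=3.6,fy=3.6,interpolation=2)[:,:,::-1]
b=cv2.resize(s["img"][185:265,290:405],None,fx=3.4,fy=3.4,interpolation=2)[:,:,::-1]
b=np.vstack([b,np.zeros((max(0,a.shape[0]-b.shape[0]),b.shape[1],3),np.uint8)])
cv2.imwrite("pics/crop1.png",np.hstack([a,b]));print(a.shape,b.shape)
E
```

```text
dial (array([0.56389346, 0.1456953 , 0.05774165]), array([0.56563626, 0.14930536, 0.05890038]))
tabtip [0.5799 0.2298] [0.5813 0.2291] r 0.0837 0.0832 dir [79.6 78.5]
tabin [0.5724 0.1863] [0.5738 0.1911] r 0.0396 0.0446 dir [78.8 78.2]
ball [0.4656 0.2071] [0.4692 0.2087] r 0.1157 0.1135 dir [149.  147.4]
top [ 182   12   46   39 1569] [204.6  30.9]
top [330  19  31  34 518] [345.3  38.9]
top [   0   48   89  108 5155] [ 33.8 106.8]
top [ 174   95  199  172 5308] [252.7 202. ]
top [244 111  39  36 534] [257.1 130.6]
top [ 339  112   41   39 1254] [358.7 131.3]
top [ 516  163   64   51 1616] [541.9 190. ]
top [580 192  20  80 518] [589.4 233.7]
top [ 387  204   51   49 1942] [411.4 228.1]
top [   1  228   42   55 1929] [ 21.3 255.4]
top [ 313  240   43   43 1436] [334.  260.6]
top [203 273  51  36 796] [224.4 291.2]
side [    0     0   246   179 21160] [78.5 59. ]
side [ 548    0   92   74 5220] [598.6  33.1]
side [ 390    5  110   73 4385] [439.2  42.3]
side [ 380   64   39   40 1174] [398.8  85. ]
side [165 104  35  38 664] [182.6 125.2]
side [ 152  111  204  229 8428] [268.7 228.9]
side [ 358  135   46   51 1808] [379.1 159.2]
side [206 158  26  55 740] [218.5 192.8]
side [  50  167   67   49 1762] [ 83.3 190.8]
side [ 351  193   46   54 1906] [372.6 219.4]
side [213 220  23  19 259] [225.2 230.6]
side [324 292  44  37 646] [348.8 304.1]
side [   0  331   53   69 2414] [ 20.4 370.6]
(360, 396, 3) (360, 391, 3)
```

View pics/crop1.png

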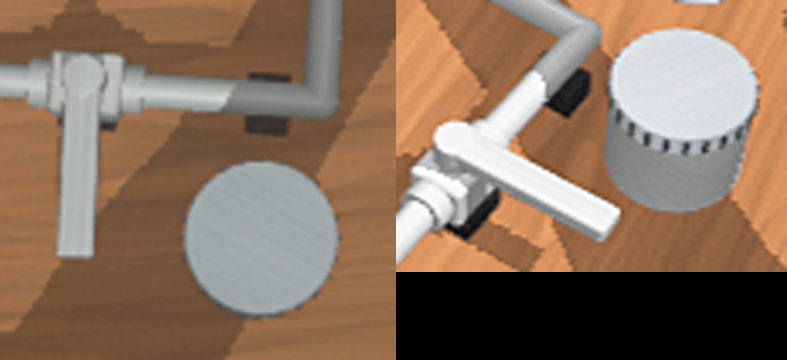

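Run:
```python
from m import *
t=np.load("top0.npy",allow_pickle=True).item(); s=np.load("side0.npy",allow_pickle=True).item()
T=lambda u,v:(262+u/3.6,195+v/3.6); S=lambda u,v:(290+(u-396)/3.4,185+v/3.4)
for n,a,b,z in [("so",T(84,74),S(458,138),.082),("sotip",T(76,257),S(612,216),.076),("can",T(261,239),S(683,84),.084),("elbow",T(322,97),S(585,32),.047)]:
    print(n,ray(t,*a,z)[:2].round(4),ray(s,*b,z)[:2].round(4))
for n,a,z in [("mugleft",(203,291),.08),("mug handle",(254,297),.05),("mugtopedge",(221,273),.085),("mugbottom",(221,309),.08)]: print(n,ray(t,*a,z)[:2].round(4))
```

```text
so [ 0.5322 -0.0517] [ 0.5308 -0.0435]
sotip [ 0.4134 -0.0385] [ 0.4173 -0.0372]
can [ 0.4147 -0.1588] [ 0.4178 -0.1531]
elbow [ 0.5101 -0.2095] [ 0.508  -0.1966]
mugleft [0.3716 0.1484]
mug handle [0.3496 0.0362]
mugtopedge [0.409  0.1047]
mugbottom [0.3279 0.1085]
```

Station y runs at about 80.5° in the world. The drip axis is near (.565,.1475), the lever is at 148.5° and the tab is at about 79°, so the lever must turn about 69.5° clockwise. The canister, at (.416,-.156), goes first.

drive_tool:
  motion:
    - [[29, -26, 0], [0, 0, 0], 40]
    - [[29, -26, 0], [0, 0, 0], 40]
    - [[29, -26, 0], [0, 0, 0], 40]
    - [[29, -26, 0], [0, 0, 0], 40]
    - [[29, -26, 0], [0, 0, 0], 40]
    - [[29, -26, 0], [0, 0, 0], 40]
    - [[29, -26, 0], [0, 0, 0], 40]
    - [[29, -26, 0], [0, 0, 0], 40]

```text
time: 0.77
eef_pos: [0.3679, -0.3024, 0.2386]
orientation: [-3.087, -0.58, 0.0]
ft_force: [0.4, 0.4, -0.4]
grip_width: 0.457
grip_force: 0.0
```

```bash
cat > go.py <<'E'
import sys
from h import *
# goal x y z(m) yaw(deg): remaining shift in current tool axes and turn about tool z
o=env.get_obs(); M=R.from_rotvec(o["orientation"]).as_matrix(); yaw=np.degrees(np.arctan2(M[1,0],M[0,0]))
x,y,z,w=map(float,sys.argv[1:5]); print("t",round(o["time"],2),"pos",np.round(o["eef_pos"],4),"yaw",yaw.round(1),"z",M[:,2].round(3),"F",np.round(o["ft_force"],1),"gw",round(o["grip_width"]*88.1,1))
d=np.array([x,y,z])-o["eef_pos"]; print("tool shift mm",(M.T@d*1000).round(1),"turn z",round(yaw-w,1))
M2=R.from_euler("ZX",[w,180],degrees=True).as_matrix(); print("tool shift mm if turned first",(M2.T@d*1000).round(1))
E
python3 go.py .467 -.108 .238 43
```

```text
t 0.77 pos [ 0.3679 -0.3024  0.2386] yaw 21.3 z [-0.  0. -1.] F [ 0.4  0.4 -0.4] gw 40.3
tool shift mm [ 162.9 -145.2    0.6] turn z -21.7
tool shift mm if turned first [205.  -74.6   0.6]
```

drive_tool:
  motion:
    - [[0, 0, 0], [0, 0, -7], 40]
    - [[0, 0, 0], [0, 0, -7], 40]
    - [[0, 0, 0], [0, 0, -7], 40]
    - [[38, -14, 0], [0, 0, 0], 40]
    - [[38, -14, 0], [0, 0, 0], 40]
    - [[38, -14, 0], [0, 0, 0], 40]
    - [[38, -14, 0], [0, 0, 0], 40]
    - [[38, -14, 0], [0, 0, 0], 40]

```text
time: 1.43
eef_pos: [0.4614, -0.1229, 0.2386]
orientation: [-2.93, -1.133, 0.001]
ft_force: [0.2, -1.1, 0.5]
grip_width: 0.455
grip_force: 0.0
```

```bash
python3 go.py .467 -.108 .05 43
```

```text
t 1.43 pos [ 0.4614 -0.1229  0.2386] yaw 42.3 z [-0. -0. -1.] F [ 0.2 -1.1  0.5] gw 40.1
tool shift mm [ 14.2  -7.2 188.6] turn z -0.7
tool shift mm if turned first [ 14.3  -7.1 188.6]
```

drive_tool:
  motion:
    - [[14, -7, 0], [0, 0, 0], 40]
    - [[0, 0, 35], [0, 0, 0], 40]
    - [[0, 0, 35], [0, 0, 0], 40]
    - [[0, 0, 35], [0, 0, 0], 40]
    - [[0, 0, 35], [0, 0, 0], 40]
    - [[0, 0, 25], [0, 0, 0], 40]
    - [[0, 0, 15], [0, 0, 0], 40]
    - [[0, 0, 8], [0, 0, 0], 40]

```text
time: 2.1
eef_pos: [0.4655, -0.1096, 0.0485]
orientation: [-2.928, -1.134, 0.005]
ft_force: [-0.7, -0.2, 0.1]
grip_width: 0.454
grip_force: 0.0
```

```bash
python3 - <<'E'
from h import *
c=env.capture("side");save(c,"s1");d=env.capture("wrist");
t=env.capture("top")
cv2.imwrite("pics/s1.png",np.hstack([cv2.resize(x["img"],(400,250))[:,:,::-1] for x in (c,t)]))
E
python3 go.py .36 -.2 .05 43
```

```text
t 2.25 pos [ 0.4666 -0.1099  0.0506] yaw 42.3 z [-0.001 -0.    -1.   ] F [-0.5  0.2 -0.1] gw 40.5
tool shift mm [-139.5   -5.2    0.7] turn z -0.7
tool shift mm if turned first [-139.4   -6.8    0.6]
```

View pics/s1.png

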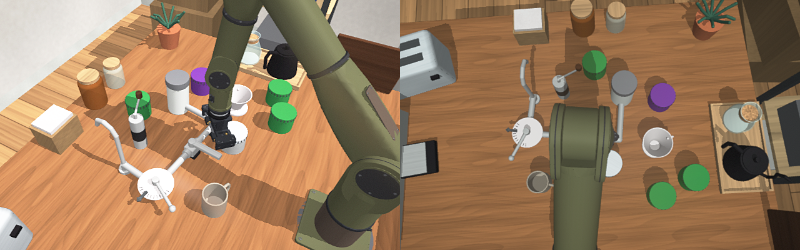

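The gripper sits between lever and canister without contact. Now I push gently.

drive_tool:
  motion:
    - [[-10, 0, 0], [0, 0, 0], 40]
    - [[-7, 0, 0], [0, 0, 0], 40]
    - [[-7, 0, 0], [0, 0, 0], 40]
    - [[-8, 0, 0], [0, 0, 0], 40]
    - [[-9, 0, 0], [0, 0, 0], 40]
    - [[-9, 0, 0], [0, 0, 0], 40]
    - [[-9, 0, 0], [0, 0, 0], 40]
    - [[-9, 0, 0], [0, 0, 0], 40]

```text
time: 2.92
eef_pos: [0.4159, -0.1564, 0.0509]
orientation: [2.93, 1.133, 0.001]
ft_force: [1.8, 1.2, 2.0]
grip_width: 0.457
grip_force: 1.3
```

drive_tool:
  motion:
    - [[-5, 0, 0], [0, 0, 0], 40]
    - [[-3, 0, 0], [0, 0, 0], 40]
    - [[0, 0, 0], [0, 0, 0], 40]
    - [[6, 0, 0], [0, 0, 0], 40]
    - [[8, 0, 0], [0, 0, 0], 40]
    - [[0, 0, -15], [0, 0, 0], 40]
    - [[0, 0, -35], [0, 0, 0], 40]
    - [[0, 0, -40], [0, 0, 0], 40]

```text
time: 3.58
eef_pos: [0.4203, -0.1502, 0.1404]
orientation: [-2.926, -1.136, 0.006]
ft_force: [1.7, 0.2, -0.4]
grip_width: 0.457
grip_force: 0.0
```

```bash
python3 - <<'E'
from h import *
c=env.capture("side");t=env.capture("top")
cv2.imwrite("pics/s2.png",np.hstack([cv2.resize(x["img"],(400,250))[:,:,::-1] for x in (c,t)]))
np.save("s2.npy",c,allow_pickle=True);save(c,"s2full")
ax=np.array([.565,.1475]); L=np.array([np.cos(np.radians(148.5)),np.sin(np.radians(148.5))]); print("grasp",ax+.094*L)
E
python3 go.py .4848 .1966 .2 148.5; python3 go.py .4848 .1966 .2 -31.5
```

```text
grasp [0.48485182 0.19661487]
t 3.68 pos [ 0.424  -0.1515  0.1449] yaw 42.3 z [ 0.008 -0.002 -1.   ] F [ 1.   0.5 -0.6] gw 39.5
tool shift mm [ 279.7 -215.9  -55.1] turn z -106.2
tool shift mm if turned first [130.  328.5 -55.1]
t 3.68 pos [ 0.424  -0.1515  0.1449] yaw 42.3 z [ 0.008 -0.002 -1.   ] F [ 1.   0.5 -0.6] gw 39.5
tool shift mm [ 279.7 -215.9  -55.1] turn z 73.8
tool shift mm if turned first [-130.  -328.5  -55.1]
```

View pics/s2.png

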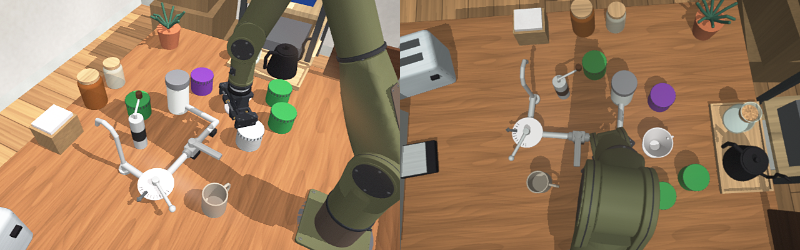

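The canister looks upright and has moved out to side pixel (400,216). Next is the drip lever, so I'm checking the wrist joint margin.

Run:
```python
from h import *
print(np.round(env.get_obs()["joints"],2))
```

```text
[ 0.37  0.64 -0.2   2.17  0.36  0.35 -0.97]
```

drive_tool:
  motion:
    - [[0, 0, -30], [0, 0, 0], 40]
    - [[0, 0, -30], [0, 0, 0], 40]
    - [[30, -22, 0], [0, 0, 0], 40]
    - [[30, -22, 0], [0, 0, 0], 40]
    - [[30, -22, 0], [0, 0, 0], 40]
    - [[30, -22, 0], [0, 0, 0], 40]
    - [[30, -22, 0], [0, 0, 0], 40]
    - [[30, -22, 0], [0, 0, 0], 40]

```text
time: 4.35
eef_pos: [0.4649, 0.0697, 0.2002]
orientation: [-2.929, -1.135, 0.002]
ft_force: [-0.5, -0.6, -0.0]
grip_width: 0.453
grip_force: 0.0
```

```bash
python3 - <<'E'
from h import *
print(np.round(env.get_obs()["joints"],2))
E
python3 go.py .4848 .1966 .2 -31.5
```

```text
[-0.09  0.56 -0.24  2.06  0.24  0.55 -1.33]
t 4.35 pos [0.4649 0.0697 0.2002] yaw 42.4 z [-0.001 -0.    -1.   ] F [-0.5 -0.6 -0. ] gw 39.9
tool shift mm [100.2 -80.3   0.2] turn z 73.9
tool shift mm if turned first [ -49.3 -118.6    0.2]
```

drive_tool:
  motion:
    - [[0, 0, 0], [0, 0, 7], 40]
    - [[0, 0, 0], [0, 0, 7], 40]
    - [[0, 0, 0], [0, 0, 7], 40]
    - [[0, 0, 0], [0, 0, 7], 40]
    - [[0, 0, 0], [0, 0, 7], 40]
    - [[0, 0, 0], [0, 0, 7], 40]
    - [[0, 0, 0], [0, 0, 7], 40]
    - [[0, 0, 0], [0, 0, 7], 40]

```text
time: 5.02
eef_pos: [0.4648, 0.068, 0.2002]
orientation: [3.118, -0.382, -0.002]
ft_force: [-0.7, 1.0, 0.8]
grip_width: 0.453
grip_force: 0.0
```

drive_tool:
  motion:
    - [[0, 0, 0], [0, 0, 6], 40]
    - [[0, 0, 0], [0, 0, 6], 40]
    - [[0, 0, 0], [0, 0, 6], 40]
    - [[-12, -29, 0], [0, 0, 0], 40]
    - [[-12, -30, 0], [0, 0, 0], 40]
    - [[-12, -30, 0], [0, 0, 0], 40]
    - [[-13, -30, 0], [0, 0, 0], 40]
    - [[0, 0, 0], [0, 0, 0], 40]

```text
time: 5.68
eef_pos: [0.4859, 0.2037, 0.1999]
orientation: [-3.022, 0.839, 0.001]
ft_force: [-0.1, -0.0, -0.3]
grip_width: 0.455
grip_force: 0.0
```

```bash
python3 go.py .4848 .1966 .058 -31.5
python3 - <<'E'
from h import *
c=env.capture("wrist");s=env.capture("side")
cv2.imwrite("pics/s3.png",np.hstack([cv2.resize(x["img"],(400,250))[:,:,::-1] for x in (c,s)]))
E
```

```text
t 5.68 pos [0.4859 0.2037 0.1999] yaw -31.0 z [ 0.001  0.005 -1.   ] F [-0.1 -0.  -0.3] gw 40.1
tool shift mm [  3.1   7.4 141.8] turn z 0.5
tool shift mm if turned first [  2.8   6.6 141.9]
```

View pics/s3.png

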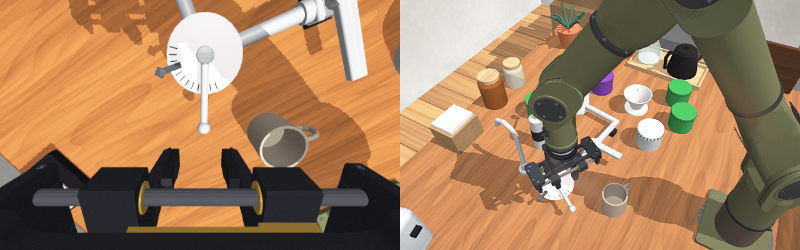

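The lever lies straight between the open fingers, so I descend and grip lightly.

drive_tool:
  motion:
    - [[3, 7, 0], [0, 0, 0.5], 40]
    - [[0, 0, 30], [0, 0, 0], 40]
    - [[0, 0, 30], [0, 0, 0], 40]
    - [[0, 0, 30], [0, 0, 0], 40]
    - [[0, 0, 25], [0, 0, 0], 40]
    - [[0, 0, 15], [0, 0, 0], 40]
    - [[0, 0, 8], [0, 0, 0], 40]
    - [[0, 0, 4], [0, 0, 0], 40]

```text
time: 6.45
eef_pos: [0.4843, 0.1843, 0.0578]
orientation: [3.015, -0.875, -0.002]
ft_force: [0.4, -0.3, 0.9]
grip_width: 0.458
grip_force: 0.0
```

drive_tool:
  motion:
    - [[0, 0, 0], [0, 0, 0], 30]
    - [[0, 0, 0], [0, 0, 0], 20]
    - [[0, 0, 0], [0, 0, 0], 15]
    - [[0, 0, 0], [0, 0, 0], 15]
    - [[0, 0, 0], [0, 0, 0], 8]
    - [[0, 0, 0], [0, 0, 0], 8]
    - [[0, 0, 0], [0, 0, 0], 8]
    - [[0, 0, 0], [0, 0, 0], 8]
  force: 5

```text
time: 7.12
eef_pos: [0.486, 0.1869, 0.0595]
orientation: [-3.017, 0.871, -0.003]
ft_force: [2.0, 1.9, 6.5]
grip_width: 0.147
grip_force: 4.9
```

```bash
python3 go.py .4848 .1966 .058 -31.5
python3 - <<'E'
from h import *
# per-row arc for -5deg world yaw in tool axes
o=env.get_obs(); ax=np.array([.565,.1475]); p=np.array(o["eef_pos"][:2]); r=p-ax; print("r",np.hypot(*r),"dir",np.degrees(np.arctan2(r[1],r[0])))
a=np.radians(-5);M=R.from_rotvec(o["orientation"]).as_matrix()
d=np.array([[np.cos(a),-np.sin(a)],[np.sin(a),np.cos(a)]])@r-r; print((M.T@[*d,0]*1000).round(2), o["grip_force"])
E
```

```text
t 7.12 pos [0.486  0.1869 0.0595] yaw -32.2 z [ 0.003  0.001 -1.   ] F [2.  1.9 6.5] gw 12.9
tool shift mm [-6.1 -7.6  1.5] turn z -0.7
tool shift mm if turned first [-6.1 -7.6  1.5]
r 0.08831837838805225 dir 153.48438473152038
[-0.43 -7.69  0.02] 4.919288232922554
```

Gripped on the rod at r≈88, a little further in than planned. I'll loosen, shift 6 mm out, align, then sweep with the lever loosely caged.

drive_tool:
  motion:
    - [[0, 0, 0], [0, 0, 0], 20]
    - [[-6, 0, 0], [0, 0, -4], 20]
    - [[0, 0, 0], [0, 0, 0], 20]
    - [[-0.4, -8, 0], [0, 0, 5], 20]
    - [[-0.4, -8, 0], [0, 0, 5], 20]
    - [[-0.4, -8, 0], [0, 0, 5], 20]
    - [[-0.4, -8, 0], [0, 0, 5], 20]
    - [[-0.4, -8, 0], [0, 0, 5], 20]

```text
time: 7.78
eef_pos: [0.5016, 0.2208, 0.0583]
orientation: [2.801, -1.415, -0.003]
ft_force: [-0.8, -1.8, 0.8]
grip_width: 0.224
grip_force: 1.1
```

```bash
cat > arc.py <<'E'
import sys
from h import *
o=env.get_obs(); ax=np.array([.565,.1475]); p=np.array(o["eef_pos"][:2]); r=p-ax; print("r",np.hypot(*r).round(4),"dir",np.degrees(np.arctan2(r[1],r[0])).round(1))
E
python3 arc.py; python3 go.py .583 .2398 .06 -101
```

```text
r 0.0969 dir 130.9
t 7.78 pos [0.5016 0.2208 0.0583] yaw -53.6 z [-0.003 -0.002 -1.   ] F [-0.8 -1.8  0.8] gw 19.7
tool shift mm [ 33.  -76.8  -2. ] turn z 47.4
tool shift mm if turned first [-34.2 -76.3  -1.7]
```

drive_tool:
  motion:
    - [[0.2, -8.4, -0.7], [0, 0, 5], 20]
    - [[0.2, -8.4, -0.7], [0, 0, 5], 20]
    - [[0, -8.4, 0], [0, 0, 5], 20]
    - [[0, -8.4, 0], [0, 0, 5], 20]
    - [[0, -8.4, 0], [0, 0, 5], 20]
    - [[0, -8.4, 0], [0, 0, 5], 20]
    - [[0, -8.4, 0], [0, 0, 5], 20]
    - [[0, -8.4, 0], [0, 0, 5], 20]

```text
time: 8.45
eef_pos: [0.5565, 0.2117, 0.0591]
orientation: [-2.213, 2.205, 0.029]
ft_force: [0.3, 0.5, 0.3]
grip_width: 0.226
grip_force: 0.4
```

drive_tool:
  motion:
    - [[0, 0, 0], [0, 0, 0], 20]
    - [[0, 0, 0], [0, 0, 0], 20]
    - [[0, 0, 0], [0, 0, 0], 20]
    - [[0, 0, 0], [0, 0, 0], 20]
    - [[0, 0, 0], [0, 0, 0], 20]
    - [[0, 0, 0], [0, 0, 0], 20]
    - [[0, 0, 0], [0, 0, 0], 20]
    - [[0, 0, 0], [0, 0, 0], 20]

```text
time: 9.12
eef_pos: [0.5579, 0.2083, 0.0609]
orientation: [-2.204, 2.21, 0.026]
ft_force: [-2.3, -0.1, -0.6]
grip_width: 0.228
grip_force: 0.9
```

```bash
python3 arc.py; python3 go.py .583 .2398 .06 -101
```

```text
r 0.0612 dir 96.7
t 9.12 pos [0.5579 0.2083 0.0609] yaw -90.1 z [ 0.003  0.026 -1.   ] F [-2.3 -0.1 -0.6] gw 20.1
tool shift mm [-31.5 -25.1   1.8] turn z 10.9
tool shift mm if turned first [-35.7 -18.7   0.9]
```

The radius shrank unexpectedly, so I'm checking joints and view before continuing.

Run:
```python
from h import *
print(np.round(env.get_obs()["joints"],3))
c=env.capture("wrist");s=env.capture("side")
cv2.imwrite("pics/s4.png",np.hstack([cv2.resize(c["img"],(400,250))[:,:,::-1],cv2.resize(s["img"][200:350,160:400],(400,250))[:,:,::-1]]))
```

```text
[-0.759  1.011  0.633  1.814 -1.     0.668 -2.654]
```

View pics/s4.png

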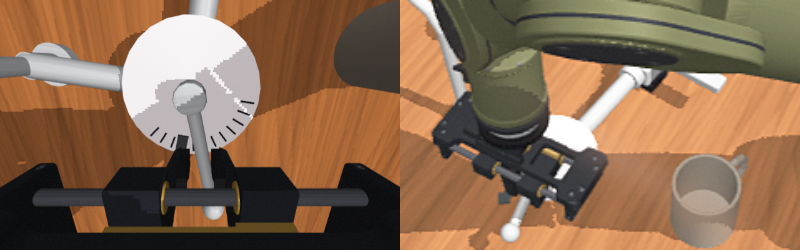

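The last joint ran to its limit (-2.65) because I'd chosen the wrong half-turn. The tab is still in place next to the left finger at (182,142). I'll lift straight off and come back with the wrist turned half a turn.

drive_tool:
  motion:
    - [[0, 0, -5], [0, 0, 0], 22]
    - [[0, 0, -10], [0, 0, 0], 22]
    - [[0, 0, -20], [0, 0, 0], 30]
    - [[0, 0, -35], [0, 0, 0], 30]
    - [[0, 0, -35], [0, 0, 0], 30]
    - [[0, 0, -35], [0, 0, 0], 30]
    - [[0, 0, 0], [0, 0, -6], 30]
    - [[0, 0, 0], [0, 0, -7], 30]

```text
time: 9.88
eef_pos: [0.5602, 0.2039, 0.2042]
orientation: [-2.44, 1.937, 0.012]
ft_force: [-0.9, 0.2, -1.0]
grip_width: 0.338
grip_force: 0.0
```

drive_tool:
  motion:
    - [[0, 0, 0], [0, 0, -7], 30]
    - [[0, 0, 0], [0, 0, -7], 30]
    - [[0, 0, 0], [0, 0, -7], 30]
    - [[0, 0, 0], [0, 0, -7], 30]
    - [[0, 0, 0], [0, 0, -7], 30]
    - [[0, 0, 0], [0, 0, -7], 30]
    - [[0, 0, 0], [0, 0, -7], 30]
    - [[0, 0, 0], [0, 0, -7], 30]

```text
time: 10.55
eef_pos: [0.5588, 0.2042, 0.2021]
orientation: [-3.063, 0.564, -0.002]
ft_force: [-0.4, -0.3, -1.1]
grip_width: 0.34
grip_force: 0.0
```

drive_tool:
  motion:
    - [[0, 0, 0], [0, 0, -7], 30]
    - [[0, 0, 0], [0, 0, -7], 30]
    - [[0, 0, 0], [0, 0, -7], 30]
    - [[0, 0, 0], [0, 0, -7], 30]
    - [[0, 0, 0], [0, 0, -7], 30]
    - [[0, 0, 0], [0, 0, -7], 30]
    - [[0, 0, 0], [0, 0, -7], 30]
    - [[0, 0, 0], [0, 0, -7], 30]

```text
time: 11.22
eef_pos: [0.5589, 0.204, 0.2021]
orientation: [-2.973, -0.941, -0.021]
ft_force: [-0.5, 0.6, 0.2]
grip_width: 0.344
grip_force: 0.0
```

```bash
python3 go.py .583 .2398 .2 79; python3 arc.py;  python3 - <<'E'
from h import *
print(np.round(env.get_obs()["joints"],3))
E
```

```text
t 11.22 pos [0.5589 0.204  0.2021] yaw 35.1 z [ 0.006  0.026 -1.   ] F [-0.5  0.6  0.2] gw 30.3
tool shift mm [ 40.3 -15.4   3.2] turn z -43.9
tool shift mm if turned first [39.8 16.9  2.1]
r 0.0568 dir 96.2
[-0.679  0.736  0.472  1.733 -0.486  0.776 -0.919]
```

drive_tool:
  motion:
    - [[0, 0, -20], [0, 0, -7], 40]
    - [[0, 0, 0], [0, 0, -7], 40]
    - [[0, 0, 0], [0, 0, -7], 40]
    - [[0, 0, 0], [0, 0, -7], 40]
    - [[0, 0, 0], [0, 0, -7], 40]
    - [[0, 0, 0], [0, 0, -7], 40]
    - [[0, 0, 0], [0, 0, 0], 40]
    - [[0, 0, 0], [0, 0, 0], 40]

```text
time: 11.88
eef_pos: [0.5585, 0.2032, 0.2218]
orientation: [-2.452, -1.935, -0.032]
ft_force: [0.4, -0.1, -0.5]
grip_width: 0.453
grip_force: 0.0
```

```bash
cat >> go.py <<'E'
print("turn rotvec deg",np.degrees(R.from_matrix(M.T@M2).as_rotvec()).round(1))
E
cat > ball.py <<'E'
from h import *
ax=np.array([.565,.1475])
for n in ("side","top","wrist"):
    c=env.capture(n); h=cv2.cvtColor(c["img"],cv2.COLOR_RGB2HSV)
    m=((h[:,:,1]<60)&(h[:,:,2]>90)).astype(np.uint8)
    w=np.zeros_like(m)
    for a in np.radians(np.arange(70,160,1)):
        for r in np.arange(.103,.13,.002):
            u,v=proj(c,[*(ax+r*np.array([np.cos(a),np.sin(a)])),.069]).round().astype(int)
            if 0<=u<640 and 0<=v<400: w[v,u]=1
    m&=cv2.dilate(w,np.ones((3,3)))
    k,l,st,ce=cv2.connectedComponentsWithStats(m)
    for i in range(1,k):
        if st[i,4]>25:
            p=ray(c,*ce[i],.069)[:2]-ax; print(n,st[i],ce[i].round(1),"r",np.hypot(*p).round(4),"dir",np.degrees(np.arctan2(p[1],p[0])).round(1))
E
python3 ball.py
python3 - <<'E'
from h import *
s=np.load("side0.npy",allow_pickle=True).item(); p=ray(s,226,338.6,.069)[:2]-[.565,.1475];print(np.hypot(*p),np.degrees(np.arctan2(p[1],p[0])))
E
python3 go.py .583 .2398 .2 79
```

```text
side [220 331  12  14 121] [226.  338.2] r 0.1133 dir 99.1
top [153 219  10   8  46] [157.2 223. ] r 0.1111 dir 102.4
wrist [287 128  20  24 354] [296.9 138.7] r 0.1133 dir 100.0
0.11407363670233228 99.26993294526515
t 12.03 pos [0.5581 0.2035 0.2213] yaw 76.7 z [ 0.004  0.026 -1.   ] F [ 0.7 -0.2  1. ] gw 40.2
tool shift mm [40.5 15.9 22.4] turn z -2.3
tool shift mm if turned first [40.4 17.5 21.3]
turn rotvec deg [-0.1 -1.5 -2.3]
```

```bash
cat > tab.py <<'E'
from h import *
ax=np.array([.565,.1475])
for n in ("wrist","side","top"):
    c=env.capture(n); g=c["img"].max(axis=2)
    for r0,r1 in ((.064,.084),(.042,.056)):
        P=[]
        for a in np.arange(40,120,.5):
            for r in np.arange(r0,r1,.001):
                q=ax+r*np.array([np.cos(np.radians(a)),np.sin(np.radians(a))]); u,v=proj(c,[*q,.058]).round().astype(int)
                if 0<=u<640 and 0<=v<400:
                    R_,G,B=map(int,c["img"][v,u])
                    if max(R_,G,B)<100 and R_-B<20: P.append(a)
        print(n,r0,len(P),np.percentile(P,[5,50,95]) if P else "")
E
python3 tab.py; python3 go.py .549 .2432 .06 99.5
```

```text
wrist 0.064 0 
wrist 0.042 106 [56.625 81.5   90.375]
side 0.064 7 [83.15 84.   84.5 ]
side 0.042 94 [75.825 81.25  84.   ]
top 0.064 328 [74.5 79.5 83.5]
top 0.042 306 [75.   80.25 85.  ]
t 12.18 pos [0.5579 0.2035 0.2211] yaw 76.8 z [ 0.004  0.026 -1.   ] F [-0.5  0.1  0.3] gw 40.1
tool shift mm [ 32.4 -17.3 162. ] turn z -22.7
tool shift mm if turned first [ 40.6  -2.2 161.1]
turn rotvec deg [  0.2  -1.5 -22.7]
```

drive_tool:
  motion:
    - [[0, 0, 0], [0, -1.5, 0], 40]
    - [[0, 0, 0], [0, 0, -7], 40]
    - [[0, 0, 0], [0, 0, -7], 40]
    - [[0, 0, 0], [0, 0, -7], 40]
    - [[20, -1, 0], [0, 0, -1.7], 40]
    - [[20, -1, 0], [0, 0, 0], 40]
    - [[0, 0, 30], [0, 0, 0], 40]
    - [[0, 0, 30], [0, 0, 0], 40]

```text
time: 12.85
eef_pos: [0.5507, 0.2459, 0.1619]
orientation: [-2.026, -2.401, -0.005]
ft_force: [0.6, -1.7, -0.7]
grip_width: 0.454
grip_force: 0.0
```

drive_tool:
  motion:
    - [[0, 0, 0], [0, 0, 0], 40]
    - [[0, 0, 0], [0, 0, 0], 40]
    - [[0, 0, 0], [0, 0, 0], 40]
    - [[0, 0, 0], [0, 0, 0], 40]
    - [[0, 0, 0], [0, 0, 0], 40]
    - [[0, 0, 0], [0, 0, 0], 40]
    - [[0, 0, 0], [0, 0, 0], 40]
    - [[0, 0, 0], [0, 0, 0], 40]

```text
time: 13.52
eef_pos: [0.5499, 0.2428, 0.1617]
orientation: [-2.029, -2.396, 0.001]
ft_force: [0.1, 0.7, 0.6]
grip_width: 0.458
grip_force: 0.0
```

```bash
python3 go.py .549 .2432 .06 99.5;python3 -c "
from h import *
print(np.round(env.get_obs()['joints'],3))"
```

```text
t 13.52 pos [0.5499 0.2428 0.1617] yaw 99.5 z [-0.002  0.001 -1.   ] F [0.1 0.7 0.6] gw 40.4
tool shift mm [  0.5  -0.7 101.7] turn z 0.0
tool shift mm if turned first [  0.6  -0.8 101.7]
turn rotvec deg [-0.1 -0.1  0. ]
[-0.581  0.761  0.158  1.722 -0.178  0.673 -0.161]
```

drive_tool:
  motion:
    - [[0, 0, 30], [0, 0, 0], 40]
    - [[0, 0, 30], [0, 0, 0], 40]
    - [[0, 0, 20], [0, 0, 0], 40]
    - [[0, 0, 12], [0, 0, 0], 40]
    - [[0, 0, 8], [0, 0, 0], 40]
    - [[0, 0, 0], [0, 0, 0], 30]
    - [[0, 0, 0], [0, 0, 0], 20]
    - [[0, 0, 0], [0, 0, 0], 18]

```text
time: 14.18
eef_pos: [0.5504, 0.2431, 0.0624]
orientation: [-2.029, -2.397, -0.001]
ft_force: [0.5, -0.2, -0.3]
grip_width: 0.256
grip_force: 0.0
```

drive_tool:
  motion:
    - [[-0.4, 8.4, 0], [0, 0, 5], 18]
    - [[-0.4, 8.4, 0], [0, 0, 5], 18]
    - [[-0.4, 8.4, 0], [0, 0, 5], 18]
    - [[-0.3, 8.0, 0], [0, 0, 4.8], 18]
    - [[0, 0, 0], [0, 0, 0], 18]
    - [[0, 0, 0], [0, 0, 0], 18]
    - [[0, 0, 0], [0, 0, 0], 18]
    - [[0, 0, 0], [0, 0, 0], 18]

```text
time: 14.85
eef_pos: [0.5823, 0.2428, 0.0615]
orientation: [-2.408, -2.014, 0.002]
ft_force: [0.6, 1.3, 0.0]
grip_width: 0.202
grip_force: 0.0
```

```bash
python3 arc.py; python3 go.py .5827 .2429 .06 79.5
```

```text
r 0.0969 dir 79.7
t 14.85 pos [0.5823 0.2428 0.0615] yaw 79.8 z [-0.002  0.001 -1.   ] F [0.6 1.3 0. ] gw 17.8
tool shift mm [0.2 0.4 1.5] turn z 0.3
tool shift mm if turned first [0.2 0.4 1.5]
turn rotvec deg [-0.1 -0.   0.3]
```

Now I grip to centre the lever, then release and lift.

drive_tool:
  motion:
    - [[0, 0, 0], [0, 0, 0], 10]
    - [[0, 0, 0], [0, 0, 0], 10]
    - [[0, 0, 0], [0, 0, 0], 10]
    - [[0, 0, 0], [0, 0, 0], 10]
    - [[0, 0, 0], [0, 0, 0], 30]
    - [[0, 0, 0], [0, 0, 0], 40]
    - [[0, 0, 0], [0, 0, 0], 40]
    - [[0, 0, 0], [0, 0, 0], 40]
  force: 8

```text
time: 15.52
eef_pos: [0.5826, 0.2424, 0.0609]
orientation: [-2.41, -2.012, 0.003]
ft_force: [0.7, -0.3, 0.3]
grip_width: 0.411
grip_force: 0.0
```

drive_tool:
  motion:
    - [[0, 0, -10], [0, 0, 0], 40]
    - [[0, 0, -30], [0, 0, 0], 40]
    - [[0, 0, -30], [0, 0, 0], 40]
    - [[0, 0, -35], [0, 0, 0], 40]
    - [[0, 0, -35], [0, 0, 0], 40]
    - [[0, 0, -30], [0, 0, 0], 40]
    - [[0, 0, 0], [0, 0, 0], 40]
    - [[0, 0, 0], [0, 0, 0], 40]

```text
time: 16.18
eef_pos: [0.5841, 0.2427, 0.2337]
orientation: [-2.411, -2.013, -0.005]
ft_force: [-0.6, -1.4, -0.9]
grip_width: 0.454
grip_force: 0.0
```

```bash
python3 ball.py; python3 tab.py; python3 go.py .45 0 .25 43
python3 - <<'E'
from h import *
c=env.capture("wrist"); s=env.capture("side"); t=env.capture("top")
u,v=proj(s,[.575,.2,.06]).astype(int); a=cv2.resize(s["img"][v-55:v+45,u-50:u+50],(400,400),interpolation=2)
u,v=proj(t,[.565,.2,.06]).astype(int); print(u,v); b=cv2.resize(t["img"][v-35:v+35,u-35:u+35],(400,400),interpolation=2)
w=cv2.resize(c["img"],(400,250))
cv2.imwrite("pics/s5.png",np.hstack([a,np.vstack([w,cv2.resize(b,(400,250))[:150]])])[:,:,::-1])
cv2.imwrite("pics/s5b.png",b[:,:,::-1])
cv2.imwrite("pics/s5.png",np.hstack([a,b])[:,:,::-1])
np.save("w5.npy",c,allow_pickle=True)
E
```

```text
side [203 322  14  14 124] [208.8 329.2] r 0.1137 dir 79.1
top [151 202  11   9  75] [155.7 206. ] r 0.1132 dir 80.8
wrist [312 155  19  21 305] [320.7 165. ] r 0.1133 dir 79.8
wrist 0.064 53 [72. 74. 75.]
wrist 0.042 16 [45.375 67.5   68.5  ]
side 0.064 41 [41.  82.5 84. ]
side 0.042 52 [47.  81.5 82.5]
top 0.064 27 [74.   75.   75.85]
top 0.042 57 [68.5 70.5 72. ]
t 16.48 pos [0.5822 0.2422 0.2297] yaw 79.7 z [-0.005 -0.001 -1.   ] F [-0.2  0.2 -0.1] gw 40.4
tool shift mm [-261.9  -86.9  -19.4] turn z 36.7
tool shift mm if turned first [-261.9   87.   -20.3]
turn rotvec deg [-0.2  0.2 36.7]
181 212
```

View pics/s5.png

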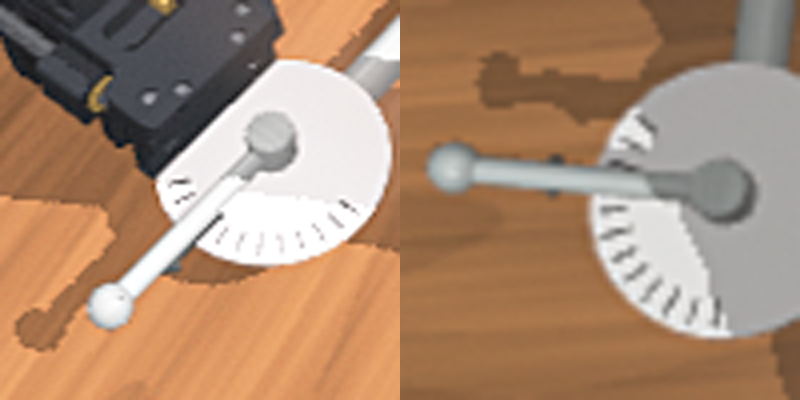

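The lever covers the tab, with the tab's arrowhead showing symmetrically on both sides at (555,175) in the top crop. The angles agree within about 1°. Now I move to the shut-off and measure the canister and lever numerically.

drive_tool:
  motion:
    - [[-38, -12, 0], [0, 0, 0], 50]
    - [[-38, -12, 0], [0, 0, 0], 50]
    - [[-38, -12, 0], [0, 0, 0], 50]
    - [[-38, -12, 0], [0, 0, 0], 50]
    - [[-38, -12, 0], [0, 0, 0], 50]
    - [[0, 0, 0], [0, 0, 7], 50]
    - [[0, 0, 0], [0, 0, 7], 50]
    - [[0, 0, 0], [0, 0, 7], 50]

```text
time: 17.3
eef_pos: [0.4898, 0.0652, 0.2315]
orientation: [-2.743, -1.528, 0.003]
ft_force: [-0.9, 0.6, -0.1]
grip_width: 0.566
grip_force: 0.0
```

drive_tool:
  motion:
    - [[0, 0, 0], [0, 0, 7], 50]
    - [[0, 0, 0], [0, 0, 7], 50]
    - [[0, 0, 0], [0, 0, 7], 50]
    - [[0, 0, 0], [0, 0, 7], 50]
    - [[0, 0, 0], [0, 0, 7], 50]
    - [[0, 0, 0], [0, 0, 7], 50]
    - [[0, 0, 0], [0, 0, 7], 50]
    - [[0, 0, 0], [0, 0, 7], 50]

```text
time: 17.97
eef_pos: [0.4901, 0.0663, 0.2312]
orientation: [-3.141, -0.065, 0.004]
ft_force: [-0.1, 0.3, -0.2]
grip_width: 0.568
grip_force: 0.0
```

```bash
python3 go.py .432 -.035 .2 -7.5
python3 - <<'E'
from h import *
c=env.capture("side")
h=cv2.cvtColor(c["img"],cv2.COLOR_RGB2HSV); 
u0,v0=proj(c,[.375,-.195,.084]); print("expect",u0,v0)
m=((h[:,:,1]<50)&(h[:,:,2]>110)).astype(np.uint8)
k,l,st,ce=cv2.connectedComponentsWithStats(m)
for i in range(1,k):
    if st[i,4]>100 and abs(ce[i,0]-u0)<120 and abs(ce[i,1]-v0)<80: print(st[i],ce[i].round(1))
t=env.capture("top");w=env.capture("wrist")
cv2.imwrite("pics/s6.png",np.hstack([cv2.resize(x["img"],(400,250))[:,:,::-1] for x in (c,w)]))
E
```

```text
t 17.97 pos [0.4901 0.0663 0.2312] yaw 2.4 z [-0.002  0.    -1.   ] F [-0.1  0.3 -0.2] gw 50.1
tool shift mm [-62.2  98.8  31.3] turn z 9.9
tool shift mm if turned first [-44.4 108.   31.2]
turn rotvec deg [-0.   0.1  9.9]
expect 398.5458739933237 204.0274354354383
[ 358  135   46   51 1813] [379.1 159.2]
[304 187  17  24 107] [312.3 198.7]
[ 377  189   47   54 1930] [399.1 215.1]
```

drive_tool:
  motion:
    - [[-31, 40, 0], [0, 0, 5], 60]
    - [[-31, 40, 0], [0, 0, 5], 60]
    - [[0, 20, 0], [0, 0, 0], 60]
    - [[0, 0, 30], [0, 0, 0], 60]
    - [[0, 0, 0], [0, 0, 0], 60]
    - [[0, 0, 0], [0, 0, 0], 60]
    - [[0, 0, 0], [0, 0, 0], 60]
    - [[0, 0, 0], [0, 0, 0], 60]

```text
time: 18.78
eef_pos: [0.4374, -0.0191, 0.202]
orientation: [-3.135, 0.196, 0.002]
ft_force: [-0.2, -0.0, 0.4]
grip_width: 0.677
grip_force: 0.0
```

```bash
python3 go.py .432 -.035 .056 -7.5
python3 - <<'E'
from h import *
w=env.capture("wrist");g=cv2.cvtColor(w["img"],cv2.COLOR_RGB2HSV)
for x in (.42,.44,.46):
    P=[]
    for y in np.arange(-.09,.03,.001):
        u,v=proj(w,[x,y,.076]).round().astype(int)
        if 0<=u<640 and 0<=v<400 and g[v,u,1]<40 and g[v,u,2]>120:P.append(y)
    print(x,len(P),np.round((min(P),max(P)),3) if P else "")
E
```

```text
t 18.78 pos [ 0.4374 -0.0191  0.202 ] yaw -7.2 z [-0.001  0.001 -1.   ] F [-0.2 -0.   0.4] gw 59.6
tool shift mm [ -3.2  16.5 146. ] turn z 0.3
tool shift mm if turned first [ -3.3  16.5 146. ]
turn rotvec deg [-0.   0.1  0.3]
0.42 22 [-0.048 -0.027]
0.44 24 [-0.051 -0.028]
0.46 24 [-0.053 -0.03 ]
```

drive_tool:
  motion:
    - [[-3, 19, 0], [0, 0, 0], 60]
    - [[0, 0, 30], [0, 0, 0], 60]
    - [[0, 0, 35], [0, 0, 0], 60]
    - [[0, 0, 35], [0, 0, 0], 60]
    - [[0, 0, 25], [0, 0, 0], 60]
    - [[0, 0, 14], [0, 0, 0], 60]
    - [[0, 0, 7], [0, 0, 0], 40]
    - [[0, 0, 0], [0, 0, 0], 34]

```text
time: 19.5
eef_pos: [0.431, -0.0378, 0.0543]
orientation: [-3.134, 0.199, 0.006]
ft_force: [0.0, 0.5, -0.6]
grip_width: 0.553
grip_force: 0.0
```

```bash
cat > arc2.py <<'E'
from h import *
o=env.get_obs(); ax=np.array([.5315,-.048]); r=np.array(o["eef_pos"][:2])-ax; print("r",np.hypot(*r).round(4),"dir",np.degrees(np.arctan2(r[1],r[0])).round(1)%360,"j",np.round(o["joints"],2))
E
python3 arc2.py; python3 go.py .432 -.035 .056 -6
```

```text
r 0.101 dir 174.2 j [-0.06  0.84  0.07  2.27 -0.96  0.07 -0.75]
t 19.5 pos [ 0.431  -0.0378  0.0543] yaw -7.3 z [-0.003  0.001 -1.   ] F [ 0.   0.5 -0.6] gw 48.7
tool shift mm [ 0.6 -2.9 -1.7] turn z -1.3
tool shift mm if turned first [ 0.7 -2.9 -1.7]
turn rotvec deg [-0.1  0.2 -1.3]
```

drive_tool:
  motion:
    - [[0, 0, -2], [0, 0, -1], 34]
    - [[0.4, 8.8, 0], [0, 0, -5], 34]
    - [[0.4, 8.8, 0], [0, 0, -5], 34]
    - [[0.4, 8.8, 0], [0, 0, -5], 34]
    - [[0.4, 8.8, 0], [0, 0, -5], 34]
    - [[0.4, 8.8, 0], [0, 0, -5], 34]
    - [[0, 0, 0], [0, 0, 0], 34]
    - [[0, 0, 0], [0, 0, 0], 34]

```text
time: 20.17
eef_pos: [0.4364, -0.0816, 0.0582]
orientation: [3.099, 0.508, -0.001]
ft_force: [1.5, 0.5, -0.5]
grip_width: 0.388
grip_force: 0.0
```

```bash
python3 arc2.py; python3 go.py .432 -.035 .056 20
```

```text
r 0.1008 dir 199.5 j [ 0.03  0.83  0.08  2.24 -0.69  0.09 -0.47]
t 20.17 pos [ 0.4364 -0.0816  0.0582] yaw 18.6 z [-0.001 -0.001 -1.   ] F [ 1.5  0.5 -0.5] gw 34.2
tool shift mm [ 10.7 -45.6   2.2] turn z -1.4
tool shift mm if turned first [ 11.8 -45.3   2.2]
turn rotvec deg [ 0.   0.  -1.4]
```

Tracking well, so I continue the arc.

drive_tool:
  motion:
    - [[0.4, 8.8, 0], [0, 0, -5], 34]
    - [[0.4, 8.8, 0], [0, 0, -5], 34]
    - [[0.4, 8.8, 0], [0, 0, -5], 34]
    - [[0.4, 8.8, 0], [0, 0, -5], 34]
    - [[0.4, 8.8, 0], [0, 0, -5], 34]
    - [[0.4, 8.8, 0], [0, 0, -5], 34]
    - [[0, 0, 0], [0, 0, 0], 34]
    - [[0, 0, 0], [0, 0, 0], 34]

```text
time: 20.83
eef_pos: [0.4652, -0.1245, 0.0576]
orientation: [-2.863, -1.291, 0.002]
ft_force: [0.3, 0.5, 1.0]
grip_width: 0.387
grip_force: 0.0
```

```bash
python3 arc2.py; python3 go.py .432 -.035 .056 20
```

```text
r 0.1012 dir 229.1 j [ 0.11  0.85  0.09  2.13 -0.39  0.19 -0.17]
t 20.83 pos [ 0.4652 -0.1245  0.0576] yaw 48.5 z [-0.001 -0.    -1.   ] F [0.3 0.5 1. ] gw 34.1
tool shift mm [ 45.1 -84.1   1.7] turn z 28.5
tool shift mm if turned first [ -0.6 -95.5   1.6]
turn rotvec deg [-0.   0.1 28.5]
```

drive_tool:
  motion:
    - [[0.4, 8.8, 0], [0, 0, -5], 34]
    - [[0.4, 8.8, 0], [0, 0, -5], 34]
    - [[0.4, 8.8, 0], [0, 0, -5], 34]
    - [[0.4, 8.8, 0], [0, 0, -5], 34]
    - [[0.4, 8.8, 0], [0, 0, -5], 34]
    - [[0.4, 8.8, 0], [0, 0, -5], 34]
    - [[0, 0, 0], [0, 0, 0], 34]
    - [[0, 0, 0], [0, 0, 0], 34]

```text
time: 21.5
eef_pos: [0.5118, -0.1472, 0.0572]
orientation: [-2.431, -1.987, 0.001]
ft_force: [1.9, 0.8, 0.4]
grip_width: 0.383
grip_force: 0.0
```

drive_tool:
  motion:
    - [[0, 2, 0], [0, 0, -1], 34]
    - [[0, 2, 0], [0, 0, -1], 34]
    - [[0, 1, 0], [0, 0, 0], 34]
    - [[0, 1, 0], [0, 0, 0], 34]
    - [[0, 0, 0], [0, 0, 0], 34]
    - [[0, 0, 0], [0, 0, 0], 34]
    - [[0, 0, 0], [0, 0, 0], 34]
    - [[0, 0, 0], [0, 0, 0], 34]

```text
time: 22.17
eef_pos: [0.5176, -0.1489, 0.0571]
orientation: [-2.392, -2.033, 0.002]
ft_force: [-0.7, 0.6, 0.8]
grip_width: 0.38
grip_force: 0.6
```

```bash
python3 arc2.py; python3 go.py .432 -.035 .056 80
```

```text
r 0.1018 dir 262.1 j [ 0.17  0.87  0.05  1.96 -0.11  0.32  0.14]
t 22.17 pos [ 0.5176 -0.1489  0.0571] yaw 80.7 z [-0.002  0.001 -1.   ] F [-0.7  0.6  0.8] gw 33.5
tool shift mm [  98.6 -102.8    1.4] turn z 0.7
tool shift mm if turned first [  97.3 -104.     1.1]
turn rotvec deg [-0.1 -0.   0.7]
```

drive_tool:
  motion:
    - [[0, 1, 0], [0, 0, 0], 34]
    - [[0, 1, 0], [0, 0, 0], 34]
    - [[0, 1, 0], [0, 0, 0], 34]
    - [[0, 1, 0], [0, 0, 0], 34]
    - [[0, 0, 0], [0, 0, 0], 34]
    - [[0, 0, 0], [0, 0, 0], 34]
    - [[0, 0, 0], [0, 0, 0], 34]
    - [[0, 0, 0], [0, 0, 0], 34]
  force: 20

```text
time: 22.83
eef_pos: [0.5219, -0.1497, 0.0571]
orientation: [-2.393, -2.034, 0.002]
ft_force: [-0.1, -0.2, -1.1]
grip_width: 0.383
grip_force: 0.3
```

```bash
python3 arc2.py; python3 go.py .432 -.035 .056 80
```

```text
r 0.1022 dir 264.6 j [ 0.17  0.87  0.05  1.95 -0.11  0.33  0.14]
t 22.83 pos [ 0.5219 -0.1497  0.0571] yaw 80.7 z [-0.002  0.    -1.   ] F [-0.1 -0.2 -1.1] gw 33.8
tool shift mm [  98.7 -107.2    1.3] turn z 0.7
tool shift mm if turned first [  97.4 -108.4    1.1]
turn rotvec deg [-0.1  0.   0.7]
```

drive_tool:
  motion:
    - [[0, 1, 0], [0, 0, 0], 34]
    - [[0, 1, 0], [0, 0, 0], 34]
    - [[0, 1, 0], [0, 0, 0], 34]
    - [[0, 0, 0], [0, 0, 0], 34]
    - [[0, 0, 0], [0, 0, 0], 34]
    - [[0, 0, 0], [0, 0, 0], 34]
    - [[0, 0, 0], [0, 0, 0], 34]
    - [[0, 0, 0], [0, 0, 0], 34]

```text
time: 23.5
eef_pos: [0.5246, -0.1501, 0.0571]
orientation: [-2.392, -2.033, 0.002]
ft_force: [-0.9, -1.2, -0.7]
grip_width: 0.383
grip_force: 0.5
```

```bash
python3 arc2.py; python3 go.py .432 -.035 .056 80
```

```text
r 0.1023 dir 266.1 j [ 0.17  0.87  0.05  1.94 -0.11  0.33  0.14]
t 23.5 pos [ 0.5246 -0.1501  0.0571] yaw 80.7 z [-0.002  0.    -1.   ] F [-0.9 -1.2 -0.7] gw 33.8
tool shift mm [  98.7 -109.9    1.3] turn z 0.7
tool shift mm if turned first [  97.3 -111.1    1.1]
turn rotvec deg [-0.1  0.   0.7]
```

drive_tool:
  motion:
    - [[0, 1, 0], [0, 0, 0], 34]
    - [[0, 1, 0], [0, 0, 0], 34]
    - [[0, 1, 0], [0, 0, 0], 34]
    - [[0, 0, 0], [0, 0, 0], 34]
    - [[0, 0, 0], [0, 0, 0], 34]
    - [[0, 0, 0], [0, 0, 0], 34]
    - [[0, 0, 0], [0, 0, 0], 34]
    - [[0, 0, 0], [0, 0, 0], 34]

```text
time: 24.17
eef_pos: [0.5254, -0.1503, 0.0569]
orientation: [-2.39, -2.031, 0.007]
ft_force: [-5.0, 1.0, 3.0]
grip_width: 0.389
grip_force: 2.6
```

```bash
python3 arc2.py
python3 - <<'E'
from h import *
o=env.get_obs();print(o["ft_force"],o["grip_width"]*88.1,o["eef_pos"])
s=env.capture("side"); w=env.capture("wrist")
cv2.imwrite("pics/s7.png",np.hstack([cv2.resize(s["img"][140:290,240:480],(400,250)),cv2.resize(w["img"],(400,250))])[:,:,::-1])
g=cv2.cvtColor(w["img"],cv2.COLOR_RGB2HSV)
for y in np.arange(-.15,-.06,.015):
    P=[]
    for x in np.arange(.46,.58,.001):
        u,v=proj(w,[x,y,.076]).round().astype(int)
        if 0<=u<640 and 0<=v<400 and g[v,u,1]<40 and g[v,u,2]>100:P.append(x)
    print(y.round(3),len(P),np.round((min(P),max(P)),3) if P else "")
E
```

```text
r 0.1025 dir 266.6 j [ 0.17  0.88  0.05  1.93 -0.11  0.34  0.14]
[-5.01591891  0.9869745   3.02402893] 34.3116695188159 [ 0.52537396 -0.15031346  0.05691602]
-0.15 23 [0.509 0.531]
-0.135 24 [0.511 0.534]
-0.12 23 [0.514 0.536]
-0.105 24 [0.516 0.539]
-0.09 24 [0.518 0.541]
-0.075 29 [0.52  0.548]
```

The force rose to 5 N and the lever is at 261°, along the pipe and at its stop. I press 2 mm more, open and lift away.

drive_tool:
  motion:
    - [[0, 1, 0], [0, 0, 0], 34]
    - [[0, 1, 0], [0, 0, 0], 34]
    - [[0, 0, 0], [0, 0, 0], 34]
    - [[0, 0, 0], [0, 0, 0], 34]
    - [[0, -4, 0], [0, 0, 0], 44]
    - [[0, -4, 0], [0, 0, 0], 44]
    - [[0, 0, 0], [0, 0, 0], 44]
    - [[0, 0, 0], [0, 0, 0], 44]

```text
time: 24.93
eef_pos: [0.5224, -0.1496, 0.0573]
orientation: [-2.393, -2.034, 0.001]
ft_force: [0.4, 0.3, -0.8]
grip_width: 0.502
grip_force: 0.0
```

drive_tool:
  motion:
    - [[0, 0, -10], [0, 0, 0], 44]
    - [[0, 0, -25], [0, 0, 0], 44]
    - [[0, 0, -35], [0, 0, 0], 44]
    - [[0, 0, -40], [0, 0, 0], 44]
    - [[0, 0, -40], [0, 0, 0], 44]
    - [[0, 0, -40], [0, 0, 0], 44]
    - [[0, 0, 0], [0, 0, 0], 44]
    - [[0, 0, 0], [0, 0, 0], 44]

```text
time: 25.6
eef_pos: [0.524, -0.1502, 0.2503]
orientation: [2.391, 2.032, 0.004]
ft_force: [0.8, 0.9, -0.5]
grip_width: 0.501
grip_force: 0.0
```

```bash
python3 go.py .45 -.1 .25 80; python3 ball.py
python3 - <<'E'
from h import *
s=env.capture("side"); w=env.capture("wrist")
cv2.imwrite("pics/s8.png",np.hstack([cv2.resize(s["img"],(480,300)),cv2.resize(w["img"],(320,200)) if 0 else cv2.copyMakeBorder(cv2.resize(w["img"],(320,200)),0,100,0,0,0)])[:,:,::-1])
E
```

```text
t 25.6 pos [ 0.524  -0.1502  0.2503] yaw 80.7 z [ 0.005 -0.001 -1.   ] F [ 0.8  0.9 -0.5] gw 44.1
tool shift mm [ 37.6 -81.1  -0.1] turn z 0.7
tool shift mm if turned first [ 36.6 -81.5   0.3]
turn rotvec deg [0.3 0.  0.7]
side [203 322  14  14 124] [208.8 329.2] r 0.1137 dir 79.1
top [151 202  11   9  76] [155.8 205.9] r 0.1131 dir 80.7
```

View pics/s8.png

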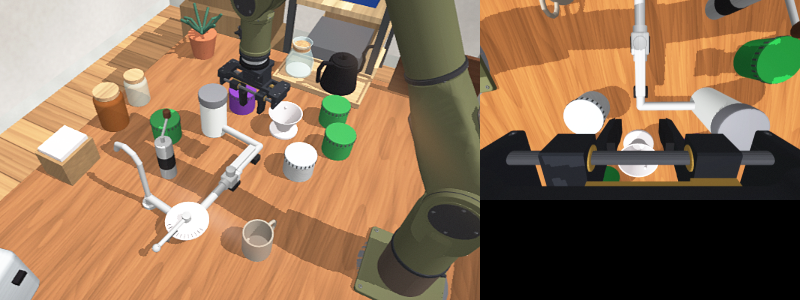

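The shut-off lever lies along the pipe (240,155 to 225,175 in the left panel). The drip lever is unchanged over the tab, the canister is upright and clear at (300,160), and nothing else has moved. Handing in.

```bash
python3 -c "
from plant import env
print(env.close_job())"
```

```text
the job is handed in; nothing more can be done
None
```

I've handed the job in: the drip lever was set over the tab (within about 1°) before the shut-off was opened to its stop, the canister stands clear and upright, the gripper let go of everything, and no verdict came back.

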